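Tip a tube onto the marking press and stamp it with the pedal

ROBOT

A 6-joint arm with a two-finger parallel gripper is mounted at the origin on the work surface. World frame = base frame: x ahead of the robot, y to its left, z up, the work surface at z = 0. Lengths are in m, angles in rad, forces in N, time in s.
With the tool pointing down it reaches from about 0.4 to 0.825 m from the base axis. Payload 7 kg.
Tool frame: the origin (TCP) lies between the finger pads; the fingertips stand 11 mm ahead of it and the grasp point (between the pads) lies 8 mm behind it; x points along the fingers, z is the direction in which the jaws open and shut, and the axes are right-handed (so a half turn about x gives the same grasp; the last joint's range is limited). The gripper opens to 88 mm and grips with 3 to 60 N. Pads are 19 mm wide; open, the fingers measure 130 mm over their backs; the gripper's body (78 mm by 193 mm) begins 47 mm behind the grasp point.
Start: joints at [1.468, 0.359, 0.012, 0, -1.224, -0.288], TCP at [0.257, 0.624, 0.238] pointing down, gripper open.
Joint ranges: [-3.07, 3.07], [-1.43, 2.12], [-1.02, 1.25], [-3.03, 1.67], [-3.05, -0], [-3.03, 3.03]. Speed limits (rad/s): [2.39, 2.39, 3.01, 3.14, 3.14, 3.14].

INTERFACE

Orientations are given as [roll, pitch, yaw] about the fixed x, y, z axes, in that order (R = Rz(yaw) Ry(pitch) Rx(roll)).
In Python, from station import arm gives the robot as it stands.
- The arm moves only by the tool jog_arm, never from a script. Its argument "motion" is a list of rows, each an object of numbers: "dx", "dy", "dz": the shift along the tool's x, y, z in m; "twist": the turn about the tool's x in degrees. In form: [{"dx": .., "dy": .., "dz": .., "twist": ..}, ...]. A call has 1 to 20 rows; each row is the pose to reach, as a shift and turn from the pose commanded when the call began, along the tool's axes at that moment; what a row does not reach only later rows make up. A row lasts 1/12 s, in which the tool goes at most 41.7 mm and 7.16 degrees, less where a joint would pass 70% of its speed; a pose out of reach is approached as far as the arm can. A call with a gripper value outside its range is refused whole. "gripper" is the finger opening in m, from 0 to 0.0876, set as the call begins (left out, the last holds). The fingers move at their own pace and stop on an object; "newtons" is the grip in N (left out, the last holds). Time passes only in rows, so rows that repeat a pose let the fingers close. It gives the time, the measured TCP pose, the force and the opening at its end, in the units of the state.
- arm.get_state(): the state, without advancing time (a new reading comes with each control period).
- arm.grab_frame(name): name is "side" or "top" or "wrist"; returns the picture (420x560x3 uint8, red, green, blue); there is no depth.
- arm.camera_model(name): a dict with "camera_matrix" (3x3 intrinsics, pixels), "eye" and "attitude" of the camera in the world. Camera axes: x right, y down, z forward; pixel columns grow to the right and rows downward; lengths in m; the calibration is good to about 2 mm. A picture is of the moment at which its call begins: read the wrist's pose just before it. camera_model takes no time and is no camera call; for the wrist camera it gives the pose at the moment of the call.
- arm.job_done(): hands the job in, once; it reports no verdict.
The state is a dict: "t": time; "q": joint angles; "qd": joint speeds; "joint_efforts": joint torques, N m; "eef_pos": TCP position; "ee_rot": TCP orientation; "force": force on the tool from outside, world axes, zero at the start; "moment": the same for the moment, N m; "width": finger opening in m.
Only numpy, scipy, OpenCV 4.12 (cv2) and the standard library are available. Lean on these libraries where they do the work, as an engineer would, in place of code of your own. Each camera call takes 0.05 s, during which the arm holds its last target.

TASK

The aluminium tube stands on end in front of the bench marking press. Set it upright against the front edge of the press's raised bed, in the middle, and tip it over that edge (do not lift it and lay it down), so that it lies flat on its broad side on the bed, pointing straight in under the punch. Then press the pedal right down to its stop and hold it about a second to mark the tube, let the pedal come all the way up, and leave the tube lying there and the parts bin, oil can and V-block alone.

Things in the scene. Friction and masses are not known exactly. Their poses are not given: they have to be found in the camera images.
- press: Fixed bench marking press. Origin on the bench top under the middle of the bed's front edge; x runs along the bed's depth away from that edge, y along the edge, z up. The bed is a flat steel plate 170 deep (x 0 to 170 mm), 150 wide (y -75 to 75), top 12 mm above the bench: its front edge is a 12 mm step. Punch axis at x 90, y 0.
- press_head (a point): Point on the punch axis, 225 mm above the bench, at the underside of the press's fixed green head: a round housing 48 mm across, up to 347 mm. Same axes as the press. The head's arm (x -23 to 33, y -5 to 145 mm from here, 245 to 315 mm above the bench) runs to a round 36 mm column at x 5, y 115 mm from here, on a foot from y 75 to 150.
- punch: Steel punch tip, 18 mm thick, on a 30 mm ram out of the head; origin at the centre of its lower end, 155 mm above the bench when the pedal is up. The tube clears it when tipped over the bed's edge. The pedal drives it 100 mm straight down in proportion; the tip is sprung (1.5 N, then 0.3 N/mm) and gives when it meets the tube, so the pedal still reaches its stop.
- tube_center (a point): Centre of a loose rectangular aluminium tube, 50 (x) x 80 (y) x 140 (z) mm, wall 5 mm, about 0.5 kg, open at the ends (bore along z). At the start it stands on end on the bench, clear of the bed in front of its edge, nearly square to it, narrow (50 mm) way towards the bed, centre 70 mm above the bench. Lying on a broad side on the bed its centre is 37 mm above the bench.
- pedal (a joint): Angle of the spring pedal: 0 = up at rest, 0.30 rad = fully down on its stop; it springs back when let go. At the pad it takes about 3 N to start and some 15 N at the stop with the tube under the punch. It works the press by a linkage under the bench.
- pedal_pad (a point): Place to press: on top of the pedal's rubber tread (90 x 76 mm), on its middle line, 135 mm from the hinge, 33 mm short of the free end. Moves with the pedal: 77 mm above the bench when up, 37 mm when fully down. The pedal plate is 172 x 84 mm on a fixed 200 x 110 mm base, left or right of the press.
- pedal_hinge (a point): Middle of the pedal's hinge axis, 30 mm above the bench, fixed. Its x points from the free end of the pedal to the hinge, its y along the hinge axis.
- bin: Bystander: loose grey sheet-metal parts bin 170 x 110 x 50 mm with a few turned pins in it; origin under its centre. Leave it alone.
- oilcan: Bystander: loose steel oil can, 72 mm across, 105 mm high, with a bent brass spout to 150 mm; origin under its centre. Leave it alone.
- vblock: Bystander: loose machinist's steel V-block, 80 x 50 x 45 mm, with a V-groove along its top; origin under its centre. Leave it alone.
Mind the look-alikes: they are no part of the job. What is shaped like the part that bears tube_center but green or turquoise is not meant.

How it is judged:
By the outcome, as a careful person would: the job done as asked, in the order asked, and still so for the second after the job is handed in, with the robot touching nothing.
It also fails if it takes over 58 s, if anything falls off the work surface, if the arm or the gripper's body presses on something with over 40 N, if the wrist force passes 120 N, or if a joint passes its speed limit or range.

## Working session

There is one attempt and no reset: what is moved stays moved. The work goes in short steps, Python scripts to look and compute and a tool call to move; the robot and the scene stay as the last step left them, time stands still between calls to the robot, and variables do not carry over. Pictures are saved under pics/ and viewed, and the job is handed in when it is done.

Besides the shell and the picture viewer there is one more tool, called after "Call:" as name([rows], argument=value, ...), one row to a line, values as JSON. jog_arm: Moves the arm, as the interface text tells. Its arguments: {"type":"object","properties":{"motion":{"type":"array"},"gripper":{"type":"number"},"newtons":{"type":"number"}},"required":["motion"]}

```bash
mkdir -p pics; ls
python3 - <<'E'
from station import arm
import cv2,json,numpy as np
for n in ["side","top","wrist"]:
    print(n,{k:np.round(np.array(v),4).tolist() for k,v in arm.camera_model(n).items()})
    cv2.imwrite(f"pics/a_{n}.png",arm.grab_frame(n)[:,:,::-1])
print(arm.get_state())
E
```

```text
pics
side {'camera_matrix': [[393.5857, 0.0, 273.2258], [0.0, 393.5857, 211.376], [0.0, 0.0, 1.0]], 'eye': [0.4473, 0.7822, 0.6771], 'attitude': [-2.1845, -0.0121, -3.0476]}
top {'camera_matrix': [[425.0541, 0.0, 278.4822], [0.0, 425.0541, 213.6647], [0.0, 0.0, 1.0]], 'eye': [0.3049, 0.0144, 1.1777], 'attitude': [-2.9254, -0.0035, -1.6362]}
wrist {'camera_matrix': [[293.0833, 0.0, 279.6195], [0.0, 293.0833, 209.0054], [0.0, 0.0, 1.0]], 'eye': [0.3167, 0.5996, 0.3839], 'attitude': [2.8949, -0.0016, -1.9607]}
{'t': 0.15, 'q': array([ 1.46813964e+00,  3.59199637e-01,  1.12596066e-02, -1.96929307e-04,
       -1.22412922e+00, -2.88088474e-01]), 'qd': array([ 0.00055089, -0.00126263,  0.00209109,  0.0006993 ,  0.00058248,
       -0.00043081]), 'joint_efforts': array([ 8.84197852e-04, -5.83276212e+01,  2.93289793e+01,  7.00113684e+00,
        8.76850885e-03, -1.12351888e-04]), 'eef_pos': array([0.25700617, 0.62376388, 0.23685878]), 'ee_rot': array([ 0.14366587,  1.56951001, -1.81794265]), 'force': array([-0.28230644, -0.34798444,  0.26975528]), 'moment': array([ 0.04473222,  0.00618635, -0.03241111]), 'width': 0.08745104610046454}
```

View pics/a_side.png

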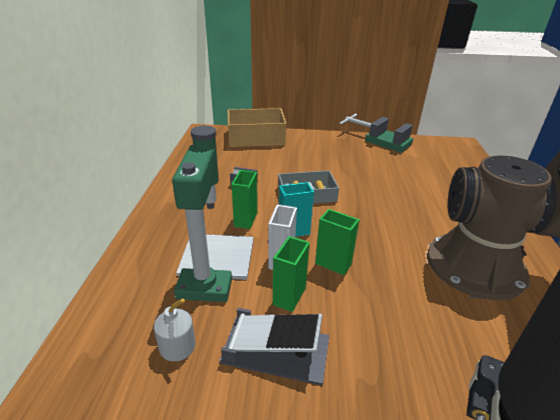

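View pics/a_top.png

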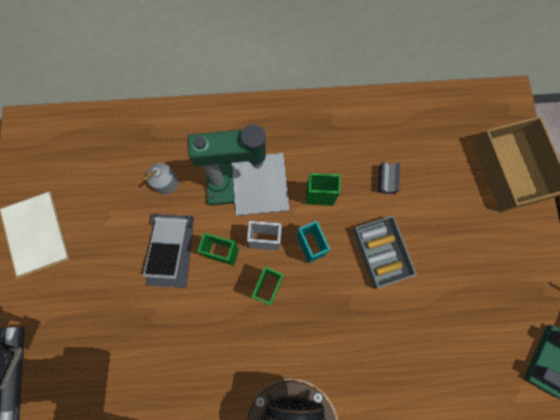

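View pics/a_wrist.png

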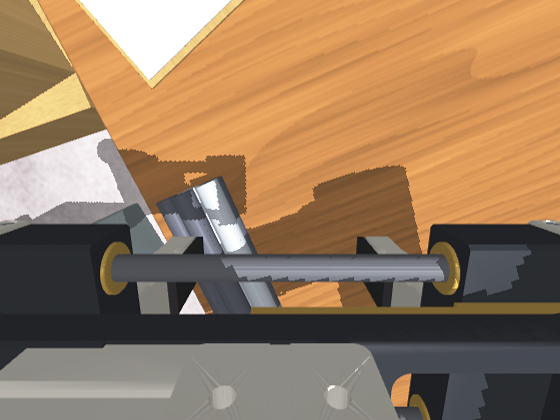

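The top view shows these candidates: the silver tube at (264,235), and green or turquoise ones at (323,188), (217,248), (267,286) and (313,241). The silver one at (264,235) matches "aluminium". I'll check it up close.

Run:
```python
import cv2
a=cv2.imread("pics/a_top.png")
cv2.imwrite("pics/c1.png",cv2.resize(a[115:305,130:350],None,fx=3.6,fy=3.15,interpolation=cv2.INTER_CUBIC)[:600,:800])
cv2.imwrite("pics/c1.png",cv2.resize(a[120:300,140:340],None,fx=4,fy=4,interpolation=cv2.INTER_CUBIC)[:600])
cv2.imwrite("pics/c1.png",cv2.resize(a[120:270,140:340],None,fx=4,fy=4,interpolation=cv2.INTER_CUBIC))
s=cv2.imread("pics/a_side.png")
cv2.imwrite("pics/c2.png",cv2.resize(s[160:310,170:370],None,fx=4,fy=4,interpolation=cv2.INTER_CUBIC))
```

```text
(no output)
```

View pics/c1.png

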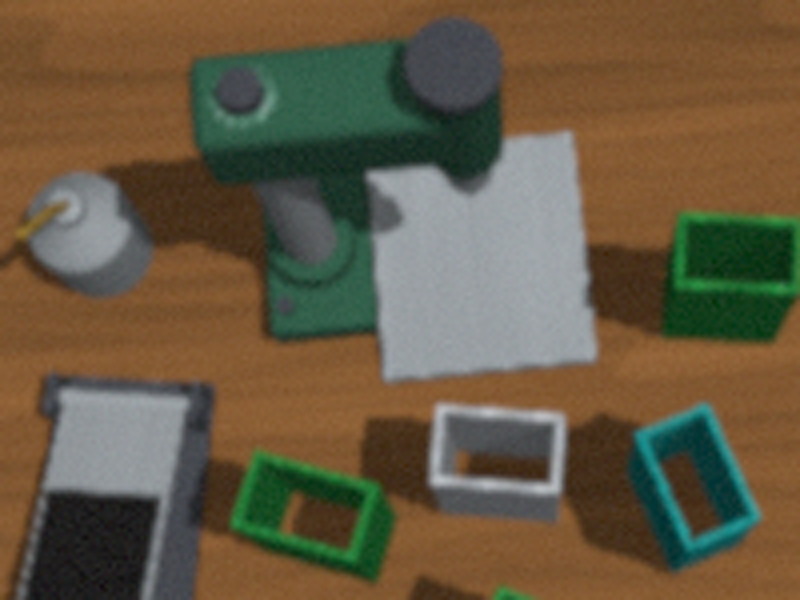

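View pics/c2.png

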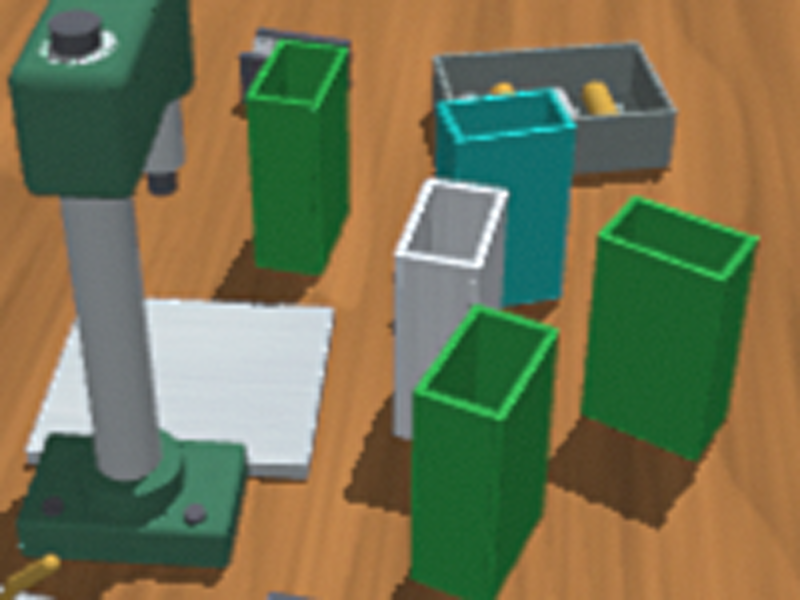

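```bash
cat > h.py <<'E'
import numpy as np
from scipy.spatial.transform import Rotation as R
from station import arm
def ray(name,uv,cm=None):
    c=cm or arm.camera_model(name)
    K=np.array(c["camera_matrix"]);A=np.array(c["attitude"])
    M=A if A.shape==(3,3) else R.from_euler('xyz',A).as_matrix()
    return np.array(c["eye"]),M@np.linalg.inv(K)@np.array([uv[0],uv[1],1.])
def onz(name,uv,z,cm=None):
    e,d=ray(name,uv,cm); return e+d*(z-e[2])/d[2]
def proj(name,P,cm=None):
    c=cm or arm.camera_model(name)
    M=R.from_euler('xyz',c["attitude"]).as_matrix()
    p=np.array(c["camera_matrix"])@(M.T@(np.array(P)-c["eye"])); return p[:2]/p[2]
def crop(p,x0,y0,s): return [(p[0]+.5)/s-.5+x0,(p[1]+.5)/s-.5+y0]
E
python3 - <<'E'
from h import *
np.set_printoptions(precision=4,suppress=True)
for nm,L in {"bed":[(386,380,.012),(596,358,.012),(573,132,.012)],"tube":[(436,402,.14),(567,410,.14),(560,490,.14),(430,483,.14)]}.items():
    for l in L: print(nm,"top",onz("top",crop(l,140,120,4),l[2]))
for nm,L in {"bed":[(305,467,.012),(333,309,.012),(28,453,.012),(305,479,0)],"tube":[(395,254,.14),(431,181,.14),(508,190,.14),(481,267,.14),(395,436,0)]}.items():
    for l in L: print(nm,"side",onz("side",crop(l,170,160,4),l[2]))
E
python3 - <<'E'
import cv2
a=cv2.imread("pics/a_top.png")
cv2.imwrite("pics/c3.png",cv2.resize(a[200:300,130:250],None,fx=6,fy=6,interpolation=cv2.INTER_CUBIC))
s=cv2.imread("pics/a_side.png")
cv2.imwrite("pics/c4.png",cv2.resize(s[290:390,210:340],None,fx=6,fy=6,interpolation=cv2.INTER_CUBIC))
E
```

```text
bed top [0.565  0.1123 0.012 ]
bed top [ 0.5713 -0.0358  0.012 ]
bed top [ 0.7401 -0.031   0.012 ]
tube top [0.5205 0.0711 0.14  ]
tube top [ 0.5101 -0.0099  0.14  ]
tube top [ 0.4603 -0.0023  0.14  ]
tube top [0.4698 0.0774 0.14  ]
bed side [0.5674 0.1153 0.012 ]
bed side [ 0.5712 -0.0343  0.012 ]
bed side [0.7337 0.1212 0.012 ]
bed side [0.568  0.1133 0.    ]
tube side [0.5191 0.0698 0.14  ]
tube side [ 0.505 -0.006  0.14 ]
tube side [ 0.4581 -0.0016  0.14  ]
tube side [0.4697 0.0766 0.14  ]
tube side [0.5183 0.0707 0.    ]
```

View pics/c3.png

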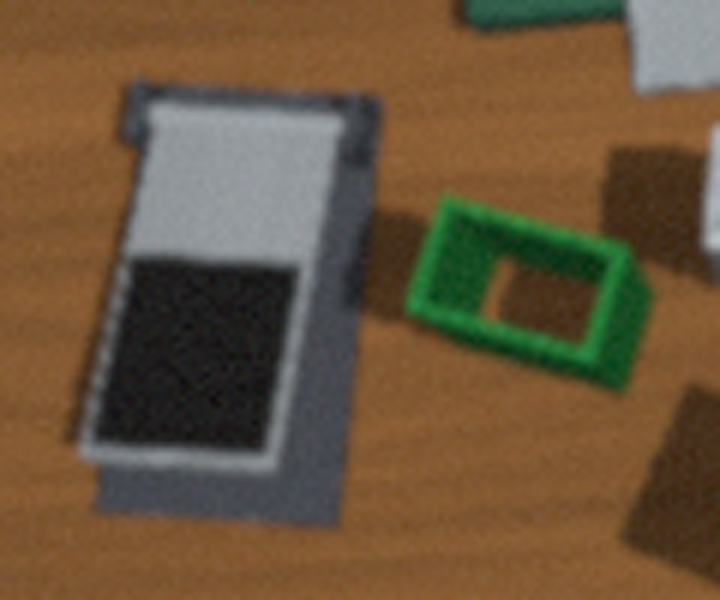

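View pics/c4.png

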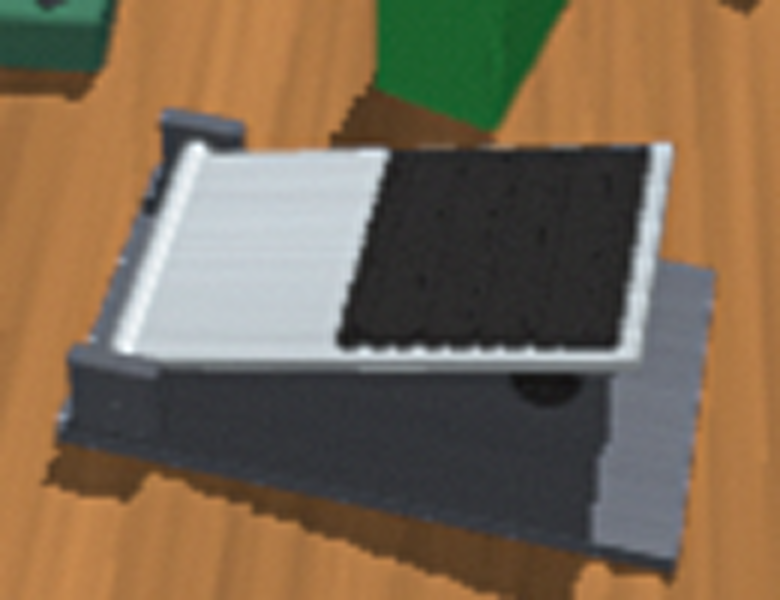

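The silver tube is bare aluminium and stands narrow side to the bed. There is a green look-alike about 25 mm to its left and a turquoise one to its right. Next I'll measure those clearances and the pedal.

Run:
```python
from h import *
np.set_printoptions(precision=4,suppress=True)
print("green"); 
for l in [(258,450),(383,485),(358,566),(232,526)]: print(onz("top",crop(l,140,120,4),.14))
print("turq")
for l in [(632,432),(708,402),(757,518),(680,560)]: print(onz("top",crop(l,140,120,4),.14))
print("greenback"); 
for l in [(256,270),(283,273),(270,303),(253,297)]: print(onz("top",l,.14))
print("pedal top: free corners z~.087, tread corners, hinge")
def c3(p): return crop(p,130,200,6)
for p,z in [((82,460),.084),((278,465),.084),((133,258),.056),((300,266),.056),((97,447),.082),((270,452),.082),((150,105),.037),((345,118),.037),((95,512),.006),((340,524),.006)]: print(onz("top",c3(p),z))
print("side")
def c4(p): return crop(p,210,290,6)
for p,z in [((640,360),.084),((670,145),.084),((625,348),.084),((652,148),.084),((345,350),.058),((388,150),.058),((715,270),.006),((672,575),0)]: print(onz("side",c4(p),z))
s=arm.get_state(); M=R.from_euler('xyz',s["ee_rot"]).as_matrix(); print(M,s["eef_pos"])
```

```text
green
[0.4973 0.1825 0.14  ]
[0.4705 0.1063 0.14  ]
[0.4216 0.1237 0.14  ]
[0.4511 0.1997 0.14  ]
turq
[ 0.4936 -0.0492  0.14  ]
[ 0.5095 -0.0979  0.14  ]
[ 0.4351 -0.1218  0.14  ]
[ 0.4125 -0.0725  0.14  ]
greenback
[0.3958 0.0595 0.14  ]
[ 0.3844 -0.0055  0.14  ]
[0.3153 0.0304 0.14  ]
[0.3321 0.0701 0.14  ]
pedal top: free corners z~.087, tread corners, hinge
[0.4036 0.3495 0.084 ]
[0.3961 0.2665 0.084 ]
[0.4937 0.3358 0.056 ]
[0.4853 0.2621 0.056 ]
[0.4089 0.3438 0.082 ]
[0.402  0.2703 0.082 ]
[0.567  0.3334 0.037 ]
[0.5552 0.2447 0.037 ]
[0.3869 0.3675 0.006 ]
[0.3743 0.2569 0.006 ]
side
[0.4051 0.3527 0.084 ]
[0.3959 0.2719 0.084 ]
[0.4095 0.3491 0.084 ]
[0.4016 0.2737 0.084 ]
[0.4929 0.3396 0.058 ]
[0.4869 0.2614 0.058 ]
[0.3741 0.2577 0.006 ]
[0.3889 0.3676 0.    ]
[[-0.0003  0.9246 -0.3809]
 [-0.0012 -0.3809 -0.9246]
 [-1.      0.0002  0.0013]] [0.257  0.6238 0.2369]
```

Call:
jog_arm([
  {"dx": 0.0, "dy": 0.02, "dz": 0.02, "twist": 7},
  {"dx": 0.0, "dy": 0.045, "dz": 0.046, "twist": 14},
  {"dx": 0.0, "dy": 0.07, "dz": 0.072, "twist": 21},
  {"dx": 0.0, "dy": 0.095, "dz": 0.098, "twist": 28},
  {"dx": 0.0, "dy": 0.12, "dz": 0.124, "twist": 35},
  {"dx": 0.0, "dy": 0.145, "dz": 0.15, "twist": 42},
  {"dx": 0.0, "dy": 0.17, "dz": 0.176, "twist": 49},
  {"dx": 0.0, "dy": 0.195, "dz": 0.202, "twist": 56},
  {"dx": 0.0, "dy": 0.22, "dz": 0.228, "twist": 63},
  {"dx": 0.0, "dy": 0.245, "dz": 0.254, "twist": 70},
  {"dx": 0.0, "dy": 0.27, "dz": 0.28, "twist": 77},
  {"dx": 0.0, "dy": 0.295, "dz": 0.306, "twist": 84},
  {"dx": 0.0, "dy": 0.32, "dz": 0.332, "twist": 91},
  {"dx": 0.0, "dy": 0.345, "dz": 0.358, "twist": 98},
  {"dx": 0.005, "dy": 0.37, "dz": 0.384, "twist": 105},
  {"dx": 0.01, "dy": 0.395, "dz": 0.41, "twist": 112},
  {"dx": 0.015, "dy": 0.415, "dz": 0.43, "twist": 119},
  {"dx": 0.02, "dy": 0.43, "dz": 0.447, "twist": 126},
  {"dx": 0.025, "dy": 0.437, "dz": 0.454, "twist": 133},
  {"dx": 0.03, "dy": 0.439, "dz": 0.4566, "twist": 140},
], gripper=0.0876)

```text
t: 1.82
eef_pos: [0.4894, 0.0328, 0.207]
ee_rot: [1.87, 1.57, -2.544]
force: [-0.2, 0.2, -0.7]
width: 0.0874
```

Call:
jog_arm([
  {"twist": 7},
  {"twist": 14},
  {"twist": 21},
  {"twist": 25.3},
  {"twist": 25.3},
  {"twist": 25.3},
])

```text
invalid input
```

Run:
```python
from h import *
import cv2
np.set_printoptions(precision=4,suppress=True)
s=arm.get_state(); M=R.from_euler('xyz',s["ee_rot"]).as_matrix(); print(s["t"],M,s["eef_pos"],s["q"],s["force"])
print({k:np.round(np.array(v),4).tolist() for k,v in arm.camera_model("wrist").items()})
a=arm.grab_frame("wrist")[:,:,::-1]
cv2.imwrite("pics/b_wrist.png",a)
cv2.imwrite("pics/b_top.png",arm.grab_frame("top")[:,:,::-1])
```

```text
1.8167 [[-0.0005 -0.9556 -0.2945]
 [-0.0004 -0.2945  0.9556]
 [-1.      0.0006 -0.0002]] [0.4894 0.0328 0.207 ] [ 0.4688  0.0766 -0.4291  0.0001 -1.0658 -1.7407] [-0.2108  0.2293 -0.6672]
{'camera_matrix': [[293.0833, 0.0, 279.6195], [0.0, 293.0833, 209.0054], [0.0, 0.0, 1.0]], 'eye': [0.4263, 0.0142, 0.3543], 'attitude': [2.8959, 0.0001, 1.8707]}
```

View pics/b_wrist.png

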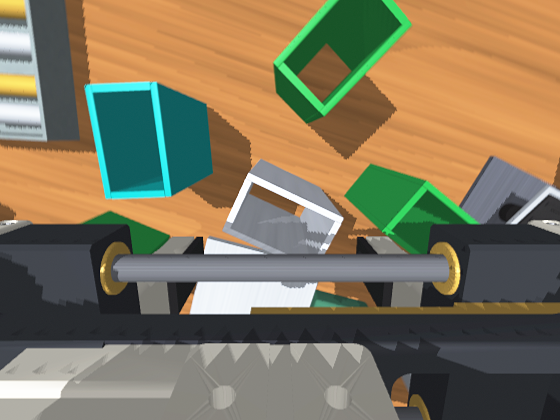

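View pics/b_top.png

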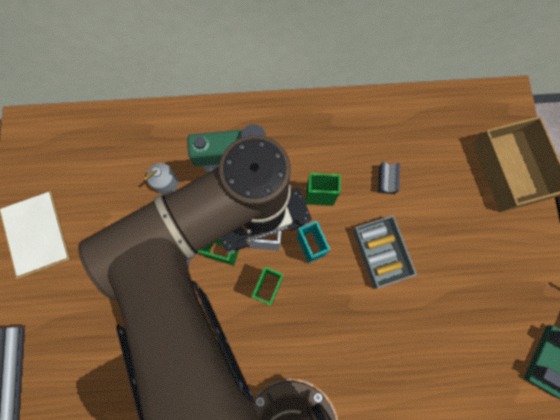

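Call:
jog_arm([
  {"dx": 0, "dy": 0, "dz": 0, "twist": 7},
  {"dx": 0, "dy": 0, "dz": 0.001, "twist": 14},
  {"dx": 0, "dy": 0, "dz": 0.0015, "twist": 21},
  {"dx": 0, "dy": 0, "dz": 0.0015, "twist": 24.8},
  {"dx": 0, "dy": 0, "dz": 0.0015, "twist": 24.8},
  {"dx": 0, "dy": 0, "dz": 0.0015, "twist": 24.8},
])

```text
t: 2.42
eef_pos: [0.4886, 0.0365, 0.2078]
ee_rot: [-1.086, 1.571, 0.365]
force: [0.7, 0.6, 0.5]
width: 0.0875
```

Run:
```python
from h import *
import cv2
np.set_printoptions(precision=4,suppress=True)
s=arm.get_state(); M=R.from_euler('xyz',s["ee_rot"]).as_matrix(); print(s["t"],M,s["eef_pos"],s["q"],s["force"])
cm=arm.camera_model("wrist")
print({k:np.round(np.array(v),4).tolist() for k,v in cm.items()})
a=arm.grab_frame("wrist")[:,:,::-1]
cv2.imwrite("pics/d_wrist.png",cv2.resize(a[80:280,140:400],None,fx=3,fy=3,interpolation=cv2.INTER_CUBIC))
for P in [(.5195,.0705,.14),(.508,-.0085,.14),(.459,-.002,.14),(.4697,.077,.14)]: print(proj("wrist",P,cm))
e,d=ray("top",(255,167))
k=(.033-e[1])/d[1]; print(e+k*d, e+d*(.489-e[0])/d[0])
```

```text
2.4167 [[ 0.0003 -0.9929  0.1191]
 [ 0.0001  0.1191  0.9929]
 [-1.     -0.0002  0.0001]] [0.4886 0.0365 0.2078] [ 0.4769  0.0745 -0.4295  0.     -1.0666 -2.1671] [0.6619 0.5782 0.4803]
{'camera_matrix': [[293.0833, 0.0, 279.6195], [0.0, 293.0833, 209.0054], [0.0, 0.0, 1.0]], 'eye': [0.423, 0.0448, 0.355], 'attitude': [2.895, -0.0001, 1.4525]}
[326.3565 256.5723]
[225.0471 254.1037]
[222.9315 192.3238]
[329.7439 194.0308]
[0.5012 0.033  0.6009] [0.489  0.0318 0.6367]
```

View pics/d_wrist.png

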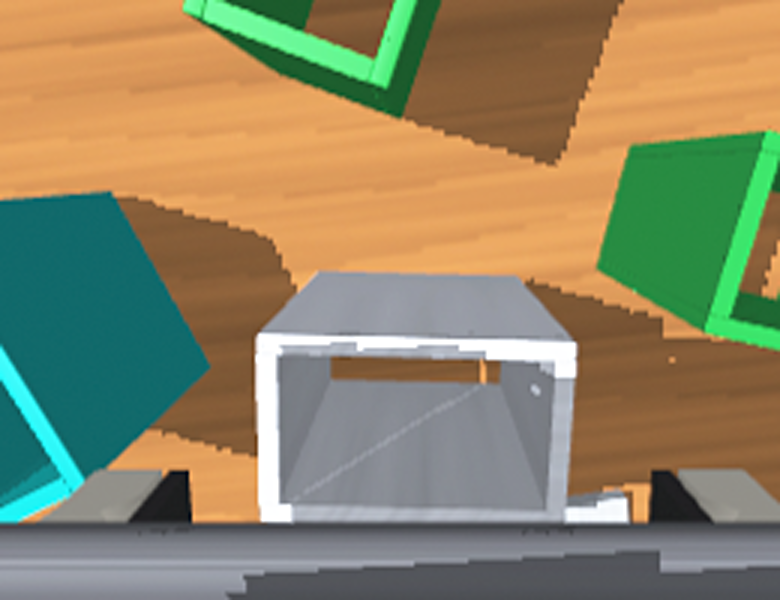

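The wrist view shows the aluminium rim between crop pixels x 257 and 577, centred between the fingers at 190 and 652. It is turned about 1.4° relative to the tool. I'm descending with a small twist.

Call:
jog_arm([
  {"dx": 0.02, "dy": 0, "dz": 0, "twist": 1.2},
  {"dx": 0.045, "dy": 0, "dz": 0, "twist": 1.2},
  {"dx": 0.07, "dy": 0, "dz": 0, "twist": 1.2},
  {"dx": 0.09, "dy": 0, "dz": 0, "twist": 1.2},
  {"dx": 0.105, "dy": 0, "dz": 0, "twist": 1.2},
  {"dx": 0.111, "dy": 0, "dz": 0, "twist": 1.2},
  {"dx": 0.111, "dy": 0, "dz": 0, "twist": 1.2},
  {"dx": 0.111, "dy": 0, "dz": 0, "twist": 1.2},
])

```text
t: 3.13
eef_pos: [0.489, 0.0363, 0.097]
ee_rot: [-2.401, 1.571, -0.975]
force: [-0.4, -0.6, 0.6]
width: 0.0875
```

Call:
jog_arm([
  {"dx": 0, "dy": 0, "dz": 0, "twist": 0},
  {"dx": 0, "dy": 0, "dz": 0, "twist": 0},
  {"dx": 0, "dy": 0, "dz": 0, "twist": 0},
  {"dx": 0, "dy": 0, "dz": 0, "twist": 0},
  {"dx": 0, "dy": 0, "dz": 0, "twist": 0},
], gripper=0.07, newtons=25)

```text
t: 3.55
eef_pos: [0.4893, 0.036, 0.0977]
ee_rot: [-1.279, 1.569, 0.146]
force: [-1.4, -2.7, 5.5]
width: 0.0801
```

Run:
```python
from h import *
import cv2
np.set_printoptions(precision=4,suppress=True)
s=arm.get_state(); M=R.from_euler('xyz',s["ee_rot"]).as_matrix(); print(s["t"],M,s["eef_pos"],s["q"],s["force"],s["width"])
a=arm.grab_frame("side")[:,:,::-1]
cv2.imwrite("pics/e_side.png",a)
```

```text
3.55 [[ 0.0019 -0.9894  0.1454]
 [ 0.0003  0.1454  0.9894]
 [-1.     -0.0018  0.0005]] [0.4893 0.036  0.0977] [ 0.4756  0.1992 -0.5742  0.0009 -0.7956 -2.193 ] [-1.3732 -2.6731  5.4754] 0.08011387218592368
```

View pics/e_side.png

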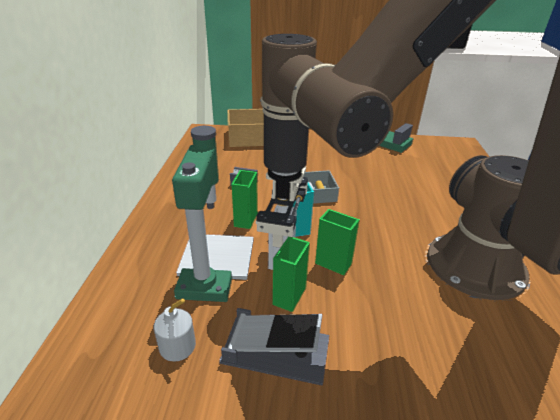

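Call:
jog_arm([
  {"dx": -0.003, "dy": 0, "dz": 0, "twist": 0},
  {"dx": -0.006, "dy": 0, "dz": 0, "twist": 0},
  {"dx": -0.006, "dy": -0.004, "dz": 0.001, "twist": -1},
  {"dx": -0.006, "dy": -0.01, "dz": 0.002, "twist": -2},
  {"dx": -0.006, "dy": -0.017, "dz": 0.004, "twist": -4},
  {"dx": -0.006, "dy": -0.024, "dz": 0.005, "twist": -6},
  {"dx": -0.006, "dy": -0.031, "dz": 0.007, "twist": -8},
  {"dx": -0.006, "dy": -0.038, "dz": 0.008, "twist": -9.5},
  {"dx": -0.006, "dy": -0.044, "dz": 0.0095, "twist": -10.3},
  {"dx": -0.006, "dy": -0.048, "dz": 0.0105, "twist": -10.3},
  {"dx": -0.006, "dy": -0.0505, "dz": 0.0105, "twist": -10.3},
  {"dx": -0.006, "dy": -0.0505, "dz": 0.0105, "twist": -10.3},
  {"dx": -0.006, "dy": -0.0505, "dz": 0.0105, "twist": -10.3},
])

```text
t: 4.68
eef_pos: [0.5399, 0.039, 0.1023]
ee_rot: [1.72, 1.57, -2.96]
force: [0.4, 0.1, -4.9]
width: 0.0797
```

Run:
```python
from h import *
import cv2
np.set_printoptions(precision=4,suppress=True)
s=arm.get_state(); M=R.from_euler('xyz',s["ee_rot"]).as_matrix(); print(s["t"],M,s["eef_pos"],s["force"],s["width"])
cm=arm.camera_model("wrist")
a=arm.grab_frame("wrist")[:,:,::-1]
cv2.imwrite("pics/f_wrist.png",a)
a=arm.grab_frame("side")[:,:,::-1]
cv2.imwrite("pics/f_side.png",cv2.resize(a[160:310,170:370],None,fx=4,fy=4,interpolation=cv2.INTER_CUBIC))
```

```text
4.6833 [[-0.0006 -0.9995 -0.0327]
 [-0.0001 -0.0327  0.9995]
 [-1.      0.0006 -0.0001]] [0.5399 0.039  0.1023] [ 0.3574  0.1234 -4.9363] 0.07967168859597457
```

View pics/f_wrist.png

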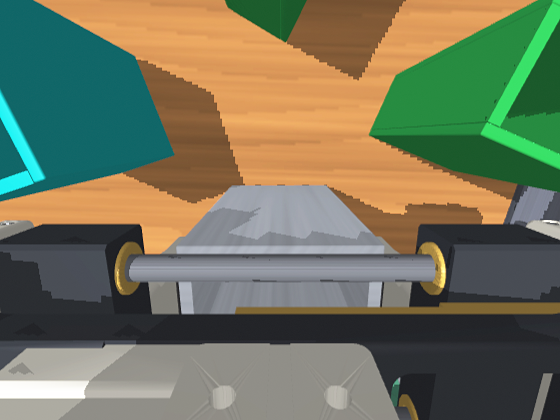

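View pics/f_side.png

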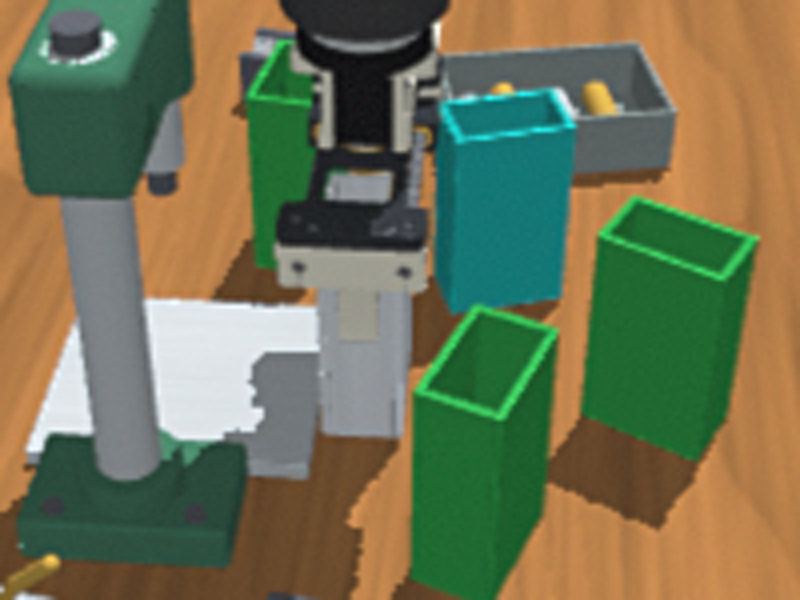

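Call:
jog_arm([
  {"dx": 0.002, "dy": 0, "dz": 0, "twist": 0},
  {"dx": 0.004, "dy": 0, "dz": 0, "twist": 0},
  {"dx": 0.005, "dy": 0, "dz": 0, "twist": 0},
  {"dx": 0.005, "dy": 0, "dz": 0, "twist": 0},
  {"dx": 0.005, "dy": -0.001, "dz": 0, "twist": 0},
  {"dx": 0.005, "dy": -0.002, "dz": 0, "twist": 0},
  {"dx": 0.005, "dy": -0.003, "dz": 0, "twist": 0},
  {"dx": 0.005, "dy": -0.004, "dz": 0, "twist": 0},
  {"dx": 0.005, "dy": -0.004, "dz": 0, "twist": 0},
])

```text
t: 5.53
eef_pos: [0.5436, 0.0386, 0.098]
ee_rot: [2.196, 1.569, -2.483]
force: [-5.5, -2.3, 7.2]
width: 0.0799
```

Call:
jog_arm([
  {"dx": 0, "dy": -0.001, "dz": 0, "twist": 0},
  {"dx": 0, "dy": -0.002, "dz": 0, "twist": 0},
  {"dx": 0, "dy": -0.002, "dz": 0, "twist": 0},
])

```text
t: 5.78
eef_pos: [0.5455, 0.0387, 0.0981]
ee_rot: [2.181, 1.569, -2.498]
force: [-7.6, -2.9, 8.9]
width: 0.0796
```

Run:
```python
from h import *
import cv2
np.set_printoptions(precision=4,suppress=True)
s=arm.get_state(); M=R.from_euler('xyz',s["ee_rot"]).as_matrix(); print(s["t"],s["eef_pos"],s["force"],s["moment"],s["width"])
a=arm.grab_frame("side")[:,:,::-1]
cv2.imwrite("pics/g_side.png",cv2.resize(a[200:300,220:320],None,fx=6,fy=6,interpolation=cv2.INTER_CUBIC))
```

```text
5.7833 [0.5455 0.0387 0.0981] [-7.6281 -2.9368  8.8915] [-0.9147  2.4559  0.0589] 0.07964989449252378
```

View pics/g_side.png

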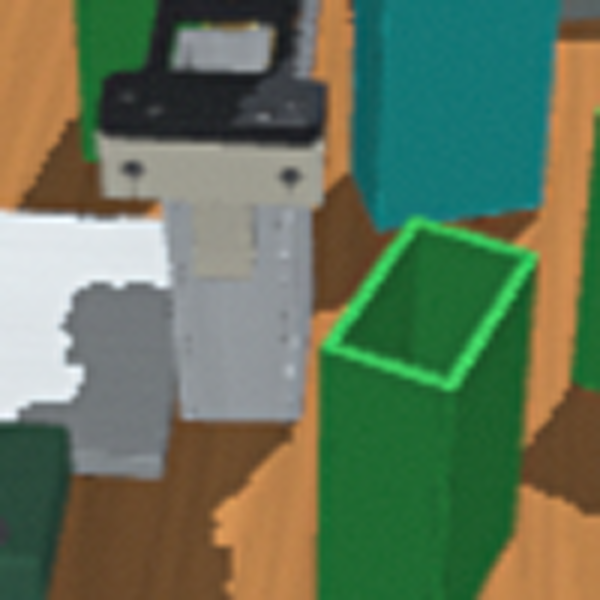

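Call:
jog_arm([
  {"dx": 0, "dy": 0, "dz": 0, "twist": 0},
  {"dx": 0, "dy": 0, "dz": 0, "twist": 0},
  {"dx": 0, "dy": 0, "dz": 0, "twist": 0},
], gripper=0.0876)

```text
t: 6.08
eef_pos: [0.5469, 0.0397, 0.0978]
ee_rot: [-1.207, 1.569, 0.397]
force: [-0.3, 0.4, 0.2]
width: 0.0873
```

Run:
```python
from h import *
import cv2
np.set_printoptions(precision=4,suppress=True)
print(onz("side",crop((180,420),220,200,6),0), onz("side",crop((163,462),220,200,6),.012), onz("side",crop((163,478),220,200,6),.0))
s=arm.get_state(); M=R.from_euler('xyz',s["ee_rot"]).as_matrix(); print(s["t"],s["eef_pos"],s["force"],s["moment"],s["width"],M[:,1])
a=arm.grab_frame("side")[:,:,::-1]
cv2.imwrite("pics/h_side.png",cv2.resize(a[200:300,220:320],None,fx=6,fy=6,interpolation=cv2.INTER_CUBIC))
```

```text
[0.564 0.079 0.   ] [0.5652 0.1158 0.012 ] [0.566  0.1127 0.    ]
6.0833 [0.5469 0.0397 0.0978] [-0.2802  0.4188  0.1906] [ 0.0313 -0.127   0.0166] 0.08729799386937731 [-0.9994 -0.0333 -0.0014]
```

View pics/h_side.png

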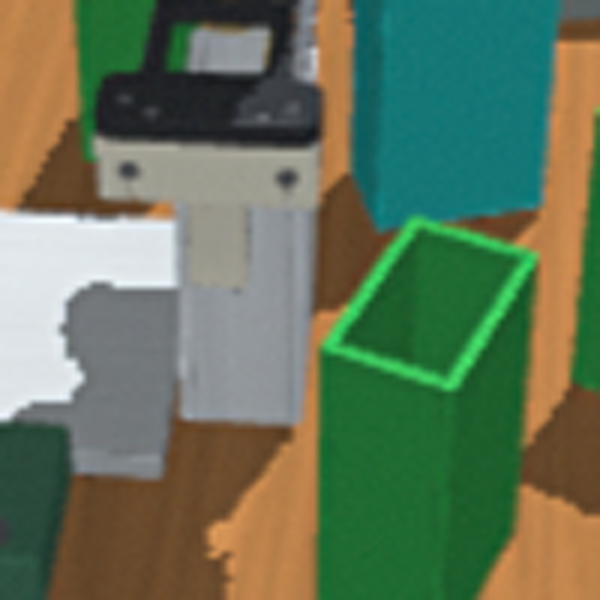

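Call:
jog_arm([
  {"dx": 0, "dy": 0, "dz": 0, "twist": 0},
  {"dx": 0, "dy": 0, "dz": 0, "twist": 0},
  {"dx": 0, "dy": 0, "dz": 0, "twist": 0},
  {"dx": -0.001, "dy": 0, "dz": 0, "twist": 0},
  {"dx": -0.0015, "dy": -0.001, "dz": 0, "twist": 0},
  {"dx": -0.0015, "dy": -0.002, "dz": 0, "twist": 0},
  {"dx": -0.0015, "dy": -0.003, "dz": 0, "twist": 0},
  {"dx": -0.0015, "dy": -0.004, "dz": 0, "twist": 0},
  {"dx": -0.0015, "dy": -0.004, "dz": 0, "twist": 0},
  {"dx": -0.0015, "dy": -0.004, "dz": 0, "twist": 0},
], gripper=0.07, newtons=25)

```text
t: 6.97
eef_pos: [0.5497, 0.0394, 0.0987]
ee_rot: [1.693, 1.57, -2.987]
force: [-1.0, 0.2, -5.2]
width: 0.0799
```

Run:
```python
from h import *
import cv2
np.set_printoptions(precision=4,suppress=True)
s=arm.get_state(); print(s["t"],s["eef_pos"],s["force"],s["moment"],s["width"])
a=arm.grab_frame("side")[:,:,::-1]
cv2.imwrite("pics/i_side.png",cv2.resize(a[200:300,220:320],None,fx=6,fy=6,interpolation=cv2.INTER_CUBIC))
```

```text
6.9667 [0.5497 0.0394 0.0987] [-1.0066  0.2434 -5.2412] [ 0.1469  0.3008 -0.0616] 0.07994699450271263
```

View pics/i_side.png

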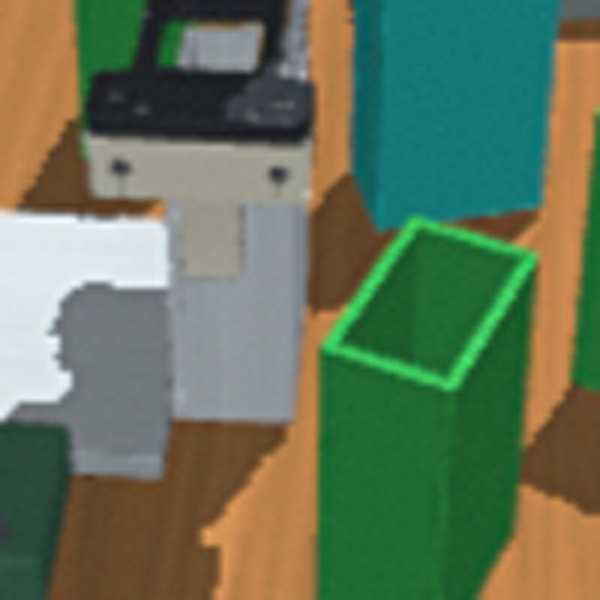

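Call:
jog_arm([
  {"dx": 0, "dy": -0.001, "dz": 0, "twist": 0},
  {"dx": 0, "dy": -0.002, "dz": 0, "twist": 0},
  {"dx": 0, "dy": -0.002, "dz": 0, "twist": 0},
])

```text
t: 7.27
eef_pos: [0.5513, 0.0392, 0.0988]
ee_rot: [1.861, 1.569, -2.818]
force: [-5.0, -0.2, -1.9]
width: 0.0798
```

Call:
jog_arm([
  {"dx": 0, "dy": -0.001, "dz": 0, "twist": 0},
  {"dx": 0, "dy": -0.001, "dz": 0, "twist": 0},
])

```text
t: 7.43
eef_pos: [0.5523, 0.0392, 0.0989]
ee_rot: [1.886, 1.569, -2.794]
force: [-5.3, -0.8, -1.0]
width: 0.08
```

Call:
jog_arm([
  {"dx": 0.001, "dy": 0.0005, "dz": 0, "twist": 0},
  {"dx": 0.0015, "dy": 0.001, "dz": 0, "twist": 0},
  {"dx": 0.0015, "dy": 0.001, "dz": 0, "twist": 0},
])

```text
t: 7.68
eef_pos: [0.5521, 0.0393, 0.0979]
ee_rot: [-2.964, 1.57, -1.36]
force: [-5.1, -1.8, 1.0]
width: 0.0798
```

Call:
jog_arm([
  {"dx": 0, "dy": 0, "dz": 0, "twist": 0},
  {"dx": 0, "dy": 0, "dz": 0, "twist": 0},
  {"dx": 0, "dy": 0, "dz": 0, "twist": 0},
  {"dx": 0, "dy": 0, "dz": 0, "twist": 0},
], gripper=0.0876)

```text
t: 8.02
eef_pos: [0.5531, 0.0399, 0.098]
ee_rot: [-1.314, 1.569, 0.29]
force: [-0.0, 0.4, 0.5]
width: 0.0875
```

Run:
```python
from h import *
import cv2
np.set_printoptions(precision=4,suppress=True)
s=arm.get_state(); print(s["t"],s["eef_pos"],s["force"],s["moment"],s["width"])
a=arm.grab_frame("side")[:,:,::-1]
cv2.imwrite("pics/j_side.png",cv2.resize(a[200:300,220:320],None,fx=6,fy=6,interpolation=cv2.INTER_CUBIC))
```

```text
8.0167 [0.5531 0.0399 0.098 ] [-0.0267  0.3628  0.5418] [ 0.0172 -0.1668 -0.0233] 0.08749113498327848
```

View pics/j_side.png

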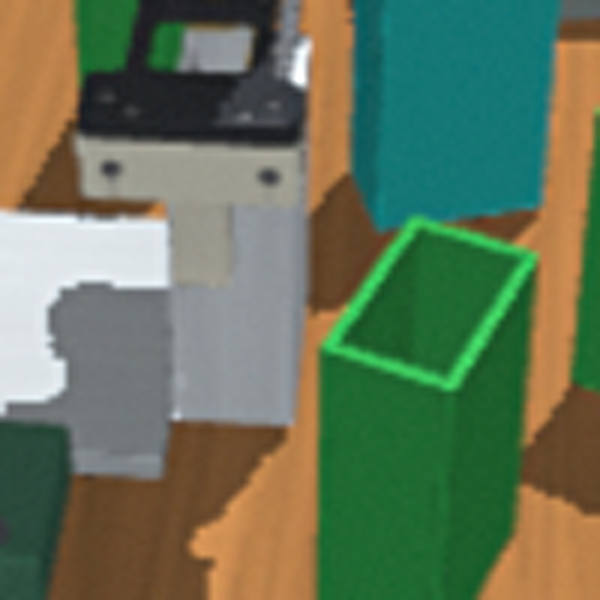

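Call:
jog_arm([
  {"dx": -0.02, "dy": 0, "dz": 0, "twist": 0},
  {"dx": -0.045, "dy": 0, "dz": 0, "twist": 0},
  {"dx": -0.07, "dy": 0.005, "dz": 0, "twist": 0},
  {"dx": -0.08, "dy": 0.025, "dz": 0, "twist": 0},
  {"dx": -0.08, "dy": 0.045, "dz": 0, "twist": 0},
  {"dx": -0.08, "dy": 0.06, "dz": 0, "twist": 0},
  {"dx": -0.08, "dy": 0.065, "dz": 0, "twist": 0},
  {"dx": -0.08, "dy": 0.065, "dz": 0, "twist": 0},
])

```text
t: 8.73
eef_pos: [0.4867, 0.0374, 0.1781]
ee_rot: [-1.114, 1.569, 0.49]
force: [-0.2, 0.5, -0.7]
width: 0.0878
```

Run:
```python
from h import *
import cv2
np.set_printoptions(precision=4,suppress=True)
s=arm.get_state(); M=R.from_euler('xyz',s["ee_rot"]).as_matrix();print(s["t"],s["eef_pos"],M[:,1])
a=arm.grab_frame("side")[:,:,::-1]
cv2.imwrite("pics/k_side.png",cv2.resize(a[160:310,170:370],None,fx=4,fy=4,interpolation=cv2.INTER_CUBIC))
a=arm.grab_frame("top")[:,:,::-1]
cv2.imwrite("pics/k_top.png",cv2.resize(a[120:270,140:340],None,fx=4,fy=4,interpolation=cv2.INTER_CUBIC))
```

```text
8.7333 [0.4867 0.0374 0.1781] [-0.9994 -0.034  -0.0013]
```

View pics/k_side.png

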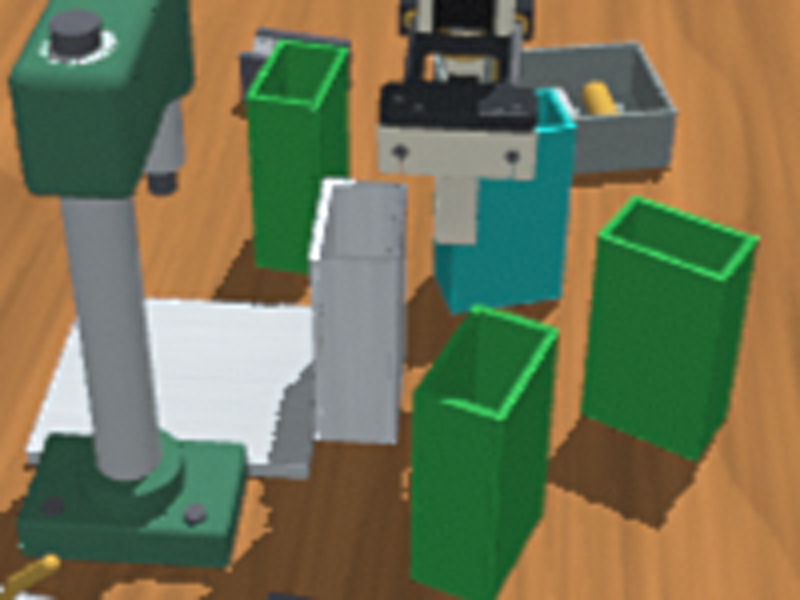

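View pics/k_top.png

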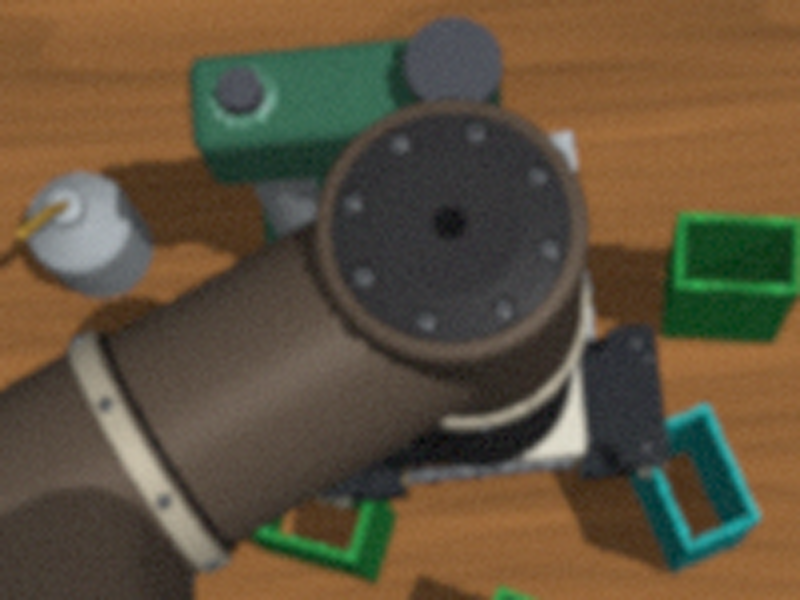

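Run:
```python
from h import *
np.set_printoptions(precision=4,suppress=True)
P=[onz("side",crop(p,170,160,4),.14) for p in [(310,260),(323,180),(406,184),(401,262)]]
for p in P: print(p)
m=np.mean(P,0)[:2];o=np.array([.5693,.0405]);X=np.array([.9994,.035]);Y=np.array([-.035,.9994])
print(m,(m-o)@X,(m-o)@Y)
print(onz("side",crop((316,440),170,160,4),0))
for q in [(.569-.0014,.08,.012),(.569-.0014,.08,0)]: print((proj("side",q)-[170,160]+.5)*4-.5)
```

```text
[0.5662 0.0807 0.14  ]
[0.5703 0.0002 0.14  ]
[ 0.5198 -0.0011  0.14  ]
[0.5149 0.0769 0.14  ]
[0.5428 0.0392] -0.026531718564115753 -0.0004028451019924637
[0.5663 0.0794 0.    ]
[313.3662 426.1493]
[313.8511 440.5064]
```

Call:
jog_arm([
  {"dx": 0, "dy": 0, "dz": 0, "twist": 0},
  {"dx": 0.01, "dy": 0, "dz": 0, "twist": 0},
  {"dx": 0.025, "dy": 0, "dz": 0, "twist": 0},
  {"dx": 0.04, "dy": -0.003, "dz": 0, "twist": 0},
  {"dx": 0.049, "dy": -0.006, "dz": 0, "twist": 0},
  {"dx": 0.049, "dy": -0.01, "dz": 0, "twist": 0},
  {"dx": 0.049, "dy": -0.014, "dz": 0, "twist": 0},
  {"dx": 0.049, "dy": -0.017, "dz": 0, "twist": 0},
  {"dx": 0.049, "dy": -0.02, "dz": 0, "twist": 0},
  {"dx": 0.049, "dy": -0.023, "dz": 0, "twist": 0},
  {"dx": 0.049, "dy": -0.026, "dz": 0, "twist": 0},
  {"dx": 0.049, "dy": -0.03, "dz": 0, "twist": 0},
  {"dx": 0.049, "dy": -0.03, "dz": 0, "twist": 0},
], gripper=0.03)

```text
t: 9.92
eef_pos: [0.5179, 0.0384, 0.1288]
ee_rot: [-1.418, 1.57, 0.187]
force: [-0.8, -0.5, 1.3]
width: 0.03
```

Run:
```python
from h import *
import cv2
np.set_printoptions(precision=4,suppress=True)
s=arm.get_state(); M=R.from_euler('xyz',s["ee_rot"]).as_matrix();print(s["t"],s["eef_pos"],M[:,1],s["force"],s["width"])
a=arm.grab_frame("side")[:,:,::-1]
cv2.imwrite("pics/l_side.png",cv2.resize(a[160:310,170:370],None,fx=4,fy=4,interpolation=cv2.INTER_CUBIC))
```

```text
9.9167 [0.5179 0.0384 0.1288] [-0.9994 -0.0333 -0.0007] [-0.835  -0.5419  1.2998] 0.030026853560292284
```

View pics/l_side.png

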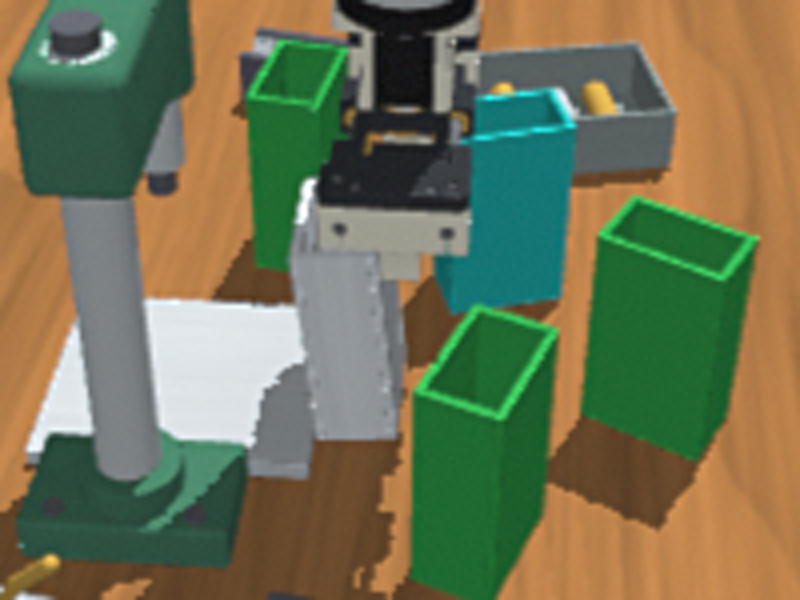

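Call:
jog_arm([
  {"dx": 0, "dy": -0.002, "dz": 0, "twist": 0},
  {"dx": 0, "dy": -0.005, "dz": 0, "twist": 0},
  {"dx": 0, "dy": -0.008, "dz": 0, "twist": 0},
  {"dx": 0, "dy": -0.011, "dz": 0, "twist": 0},
  {"dx": 0, "dy": -0.014, "dz": 0, "twist": 0},
  {"dx": 0, "dy": -0.017, "dz": 0, "twist": 0},
  {"dx": 0, "dy": -0.019, "dz": 0, "twist": 0},
  {"dx": 0, "dy": -0.021, "dz": 0, "twist": 0},
  {"dx": 0, "dy": -0.022, "dz": 0, "twist": 0},
  {"dx": 0, "dy": -0.022, "dz": 0, "twist": 0},
])

```text
t: 10.8
eef_pos: [0.5394, 0.0391, 0.1285]
ee_rot: [-1.237, 1.571, 0.367]
force: [-1.0, -0.9, 0.0]
width: 0.03
```

Run:
```python
from h import *
import cv2
np.set_printoptions(precision=4,suppress=True)
s=arm.get_state(); print(s["t"],s["eef_pos"],s["force"],s["width"])
a=arm.grab_frame("side")[:,:,::-1]
cv2.imwrite("pics/m_side.png",cv2.resize(a[160:310,170:370],None,fx=4,fy=4,interpolation=cv2.INTER_CUBIC))
```

```text
10.8 [0.5394 0.0391 0.1285] [-0.9909 -0.9462  0.0183] 0.030044925166206403
```

View pics/m_side.png

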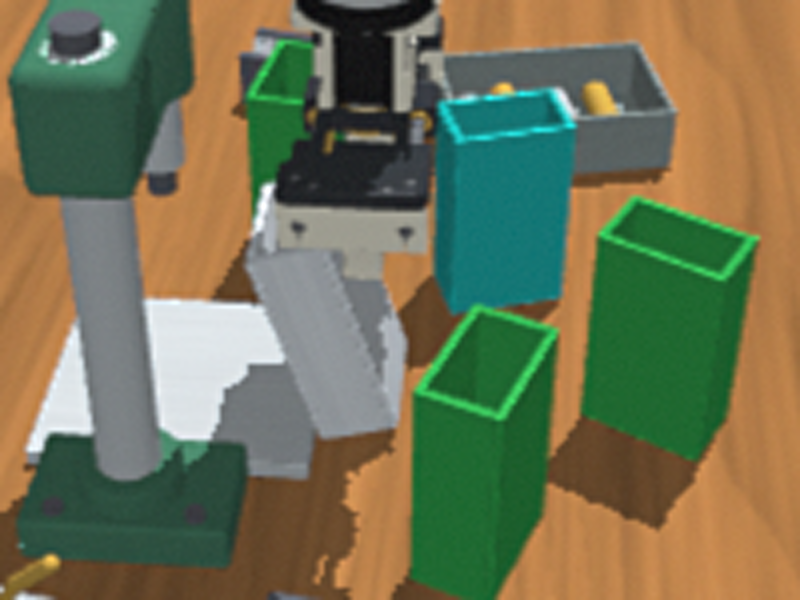

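Tilting cleanly, now at about 17°. I'll continue slowly past the balance point.

Call:
jog_arm([
  {"dx": 0, "dy": -0.002, "dz": 0, "twist": 0},
  {"dx": 0, "dy": -0.004, "dz": 0, "twist": 0},
  {"dx": 0, "dy": -0.006, "dz": 0, "twist": 0},
  {"dx": 0, "dy": -0.008, "dz": 0, "twist": 0},
  {"dx": 0, "dy": -0.01, "dz": 0, "twist": 0},
  {"dx": 0, "dy": -0.012, "dz": 0, "twist": 0},
  {"dx": 0, "dy": -0.014, "dz": 0, "twist": 0},
  {"dx": 0, "dy": -0.016, "dz": 0, "twist": 0},
  {"dx": 0, "dy": -0.016, "dz": 0, "twist": 0},
  {"dx": 0, "dy": -0.016, "dz": 0, "twist": 0},
])

```text
t: 11.68
eef_pos: [0.5552, 0.0396, 0.1285]
ee_rot: [1.437, 1.571, 3.041]
force: [0.5, 0.5, 0.3]
width: 0.03
```

Run:
```python
from h import *
import cv2
np.set_printoptions(precision=4,suppress=True)
s=arm.get_state(); print(s["t"],s["eef_pos"],s["force"],s["width"])
a=arm.grab_frame("side")[:,:,::-1]
cv2.imwrite("pics/n_side.png",cv2.resize(a[160:310,170:370],None,fx=4,fy=4,interpolation=cv2.INTER_CUBIC))
```

```text
11.6833 [0.5552 0.0396 0.1285] [0.5392 0.5304 0.2767] 0.029991135795359843
```

View pics/n_side.png

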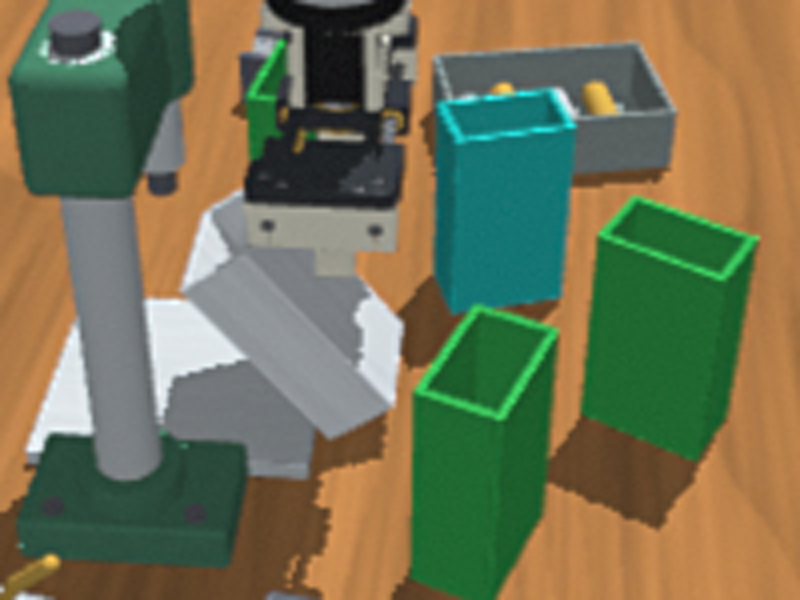

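It's falling past balance, at about 40° in this picture. I'll let it land while I raise and back the tool away.

Call:
jog_arm([
  {"dx": 0, "dy": 0, "dz": 0, "twist": 0},
  {"dx": 0, "dy": 0, "dz": 0, "twist": 0},
  {"dx": 0, "dy": 0, "dz": 0, "twist": 0},
  {"dx": -0.005, "dy": 0.01, "dz": 0, "twist": 0},
  {"dx": -0.02, "dy": 0.03, "dz": 0, "twist": 0},
  {"dx": -0.04, "dy": 0.055, "dz": 0, "twist": 0},
  {"dx": -0.06, "dy": 0.08, "dz": 0, "twist": 0},
  {"dx": -0.08, "dy": 0.1, "dz": 0, "twist": 0},
  {"dx": -0.08, "dy": 0.1, "dz": 0, "twist": 0},
])

```text
t: 12.48
eef_pos: [0.4534, 0.0361, 0.2127]
ee_rot: [-1.151, 1.565, 0.454]
force: [0.6, 0.3, 0.1]
width: 0.0302
```

Run:
```python
from h import *
import cv2
np.set_printoptions(precision=4,suppress=True)
s=arm.get_state(); M=R.from_euler('xyz',s["ee_rot"]).as_matrix(); print(s["t"],s["eef_pos"],M[:,1],s["q"],s["force"],s["width"])
cm=arm.camera_model("wrist")
print({k:np.round(np.array(v),4).tolist() for k,v in cm.items()})
cv2.imwrite("pics/o_wrist.png",arm.grab_frame("wrist")[:,:,::-1])
a=arm.grab_frame("side")[:,:,::-1]
cv2.imwrite("pics/o_side.png",cv2.resize(a[160:310,170:370],None,fx=4,fy=4,interpolation=cv2.INTER_CUBIC))
```

```text
12.4833 [0.4534 0.0361 0.2127] [-0.9994 -0.034  -0.0053] [ 0.5152  0.0042 -0.4921  0.0004 -1.0687 -2.0521] [0.5643 0.3389 0.0909] 0.03021515278649123
{'camera_matrix': [[293.0833, 0.0, 279.6195], [0.0, 293.0833, 209.0054], [0.0, 0.0, 1.0]], 'eye': [0.3866, 0.0341, 0.3595], 'attitude': [2.8899, -0.0023, 1.6059]}
```

View pics/o_side.png

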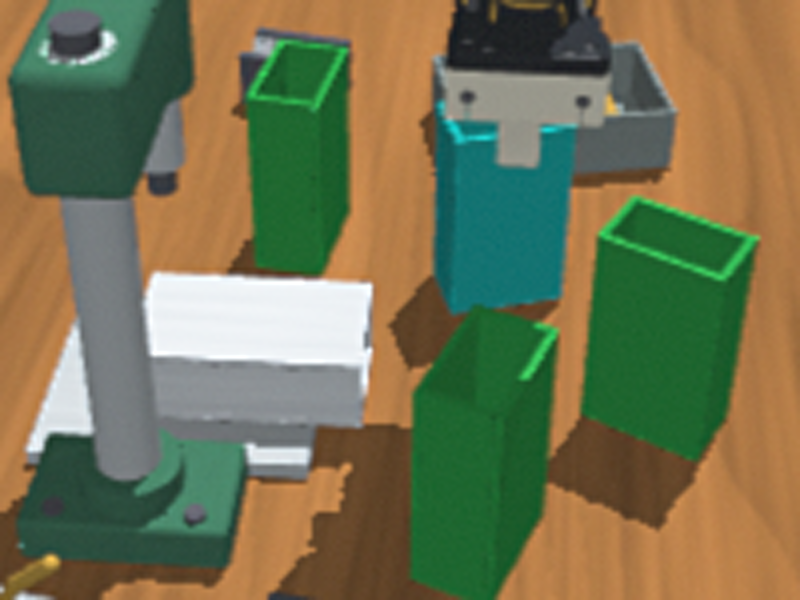

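View pics/o_wrist.png

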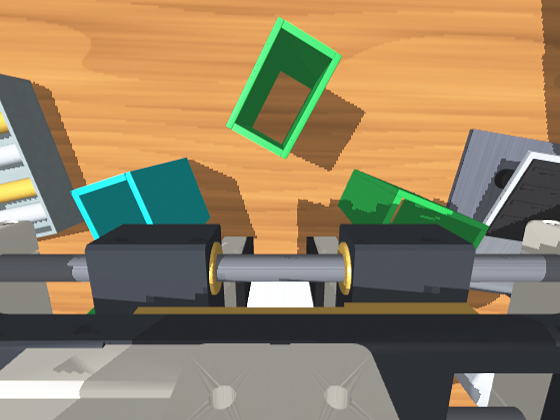

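Run:
```python
from h import *
np.set_printoptions(precision=4,suppress=True)
o=np.array([.5690,.040]);X=np.array([.9994,.035]);Y=np.array([-.035,.9994])
for p,z in [((362,368),.062),((373,284),.062),((150,273),.062),((160,354),.062),((362,427),.012),((308,418),.012)]:
    w=onz("side",crop(p,170,160,4),z); print(p,w,(w[:2]-o)@X,(w[:2]-o)@Y)
pad=.5; print(arm.get_state()["t"])
```

```text
(362, 368) [0.5372 0.0803 0.062 ] -0.03032758266801724 0.041382219307002664
(373, 284) [ 0.5401 -0.0006  0.062 ] -0.030326264894645454 -0.03959564015995062
(150, 273) [0.6828 0.0036 0.062 ] 0.11248252496742676 -0.040373209644909036
(160, 354) [0.6587 0.0807 0.062 ] 0.09104454381977735 0.037530399550799724
(362, 427) [0.5379 0.0776 0.012 ] -0.029733679190218226 0.03864007837338046
(308, 418) [0.5719 0.0732 0.012 ] 0.004102111365248636 0.03302756401546996
12.5833
```

Call:
jog_arm([
  {"dx": 0, "dy": 0.001, "dz": 0.01, "twist": -4},
  {"dx": 0, "dy": 0.002, "dz": 0.03, "twist": -11},
  {"dx": 0, "dy": 0.003, "dz": 0.055, "twist": -18},
  {"dx": 0, "dy": 0.005, "dz": 0.08, "twist": -25},
  {"dx": 0, "dy": 0.007, "dz": 0.105, "twist": -32},
  {"dx": 0, "dy": 0.009, "dz": 0.13, "twist": -39},
  {"dx": 0, "dy": 0.011, "dz": 0.155, "twist": -46},
  {"dx": 0, "dy": 0.012, "dz": 0.18, "twist": -53},
  {"dx": 0, "dy": 0.013, "dz": 0.205, "twist": -60},
  {"dx": 0, "dy": 0.014, "dz": 0.23, "twist": -67},
  {"dx": 0, "dy": 0.015, "dz": 0.25, "twist": -74},
  {"dx": 0, "dy": 0.016, "dz": 0.265, "twist": -80},
  {"dx": 0, "dy": 0.0168, "dz": 0.2717, "twist": -82},
  {"dx": 0, "dy": 0.0168, "dz": 0.2717, "twist": -82},
  {"dx": 0, "dy": 0.0168, "dz": 0.2717, "twist": -82},
], gripper=0.0)

```text
t: 13.83
eef_pos: [0.4291, 0.3071, 0.2074]
ee_rot: [1.032, 1.569, -2.217]
force: [0.1, -0.0, 0.1]
width: 0.0002
```

Run:
```python
from h import *
import cv2
np.set_printoptions(precision=4,suppress=True)
s=arm.get_state(); M=R.from_euler('xyz',s["ee_rot"]).as_matrix(); print(s["t"],s["eef_pos"],M[:,1],M[:,2],s["q"],s["force"],s["width"])
a=arm.grab_frame("side")[:,:,::-1]
cv2.imwrite("pics/p_side.png",a)
a=arm.grab_frame("top")[:,:,::-1]
cv2.imwrite("pics/p_top.png",cv2.resize(a[120:270,140:340],None,fx=4,fy=4,interpolation=cv2.INTER_CUBIC))
print(proj("side",(.4315,.3064,.077)),proj("side",(*s["eef_pos"][:2],.197)),proj("side",(*s["eef_pos"][:2],.077)))
```

```text
13.8333 [0.4291 0.3071 0.2074] [-0.1073 -0.9942  0.0019] [-0.9942  0.1073  0.0011] [ 0.993   0.1408 -0.3536 -0.0002 -1.0786 -1.1005] [ 0.0515 -0.0313  0.1039] 0.00016190187146294206
[301.8293 329.2621] [307.0593 283.7296] [303.0836 329.696 ]
```

View pics/p_side.png

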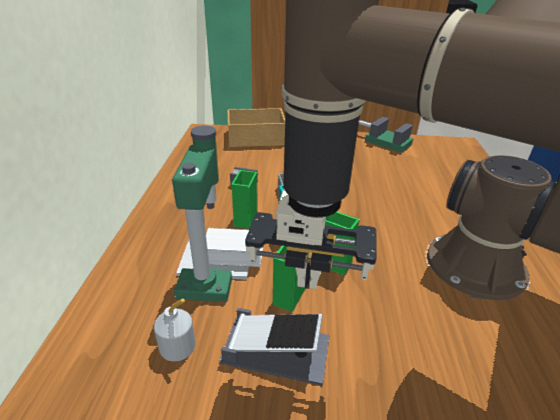

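View pics/p_top.png

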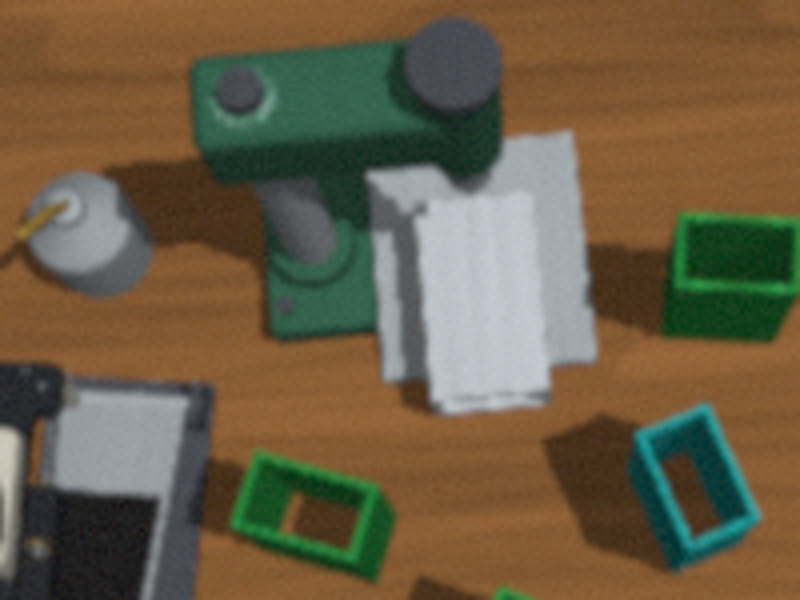

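Run:
```python
from h import *
np.set_printoptions(precision=4,suppress=True)
o=np.array([.5690,.040]);X=np.array([.9994,.035]);Y=np.array([-.035,.9994])
for p,z in [((422,206),.062),((530,194),.062),((434,402),.062),((550,391),.062),((386,380),.012),((596,358),.012)]:
    w=onz("top",crop(p,140,120,4),z); print(p,w,(w[:2]-o)@X,(w[:2]-o)@Y)
```

```text
(422, 206) [0.6745 0.0781 0.062 ] 0.10673771690328805 0.03435809363675033
(530, 194) [0.6783 0.0035 0.062 ] 0.10798983488579879 -0.04028196725104918
(434, 402) [0.5367 0.0767 0.062 ] -0.03095442131845632 0.03783665768666977
(550, 391) [ 0.5392 -0.0012  0.062 ] -0.031194407109283173 -0.04018287108143054
(386, 380) [0.565  0.1123 0.012 ] -0.0014325115896427075 0.07241561232613504
(596, 358) [ 0.5713 -0.0358  0.012 ] -0.00033288944609928794 -0.07582294987599524
```

The top view shows the tube lying flat and straight, its upper face running from crop (422,206)/(530,194) to (434,402)/(550,391). In press coordinates that is x −31 to 108 mm, centred within about 1 mm, and it covers the punch axis at x 90. Now the pedal.

Call:
jog_arm([
  {"dx": 0.02, "dy": 0, "dz": 0, "twist": 0},
  {"dx": 0.05, "dy": 0, "dz": 0, "twist": 0},
  {"dx": 0.08, "dy": 0, "dz": 0, "twist": 0},
  {"dx": 0.1, "dy": 0, "dz": 0, "twist": 0},
  {"dx": 0.11, "dy": 0, "dz": 0, "twist": 0},
  {"dx": 0.115, "dy": 0, "dz": 0, "twist": 0},
  {"dx": 0.121, "dy": 0, "dz": 0, "twist": 0},
  {"dx": 0.126, "dy": 0, "dz": 0, "twist": 0},
  {"dx": 0.131, "dy": 0, "dz": 0, "twist": 0},
  {"dx": 0.136, "dy": 0, "dz": 0, "twist": 0},
  {"dx": 0.141, "dy": 0, "dz": 0, "twist": 0},
  {"dx": 0.146, "dy": 0, "dz": 0, "twist": 0},
  {"dx": 0.15, "dy": 0, "dz": 0, "twist": 0},
  {"dx": 0.154, "dy": 0, "dz": 0, "twist": 0},
  {"dx": 0.157, "dy": 0, "dz": 0, "twist": 0},
  {"dx": 0.157, "dy": 0, "dz": 0, "twist": 0},
])

```text
t: 15.27
eef_pos: [0.4293, 0.3075, 0.0512]
ee_rot: [0.062, 1.571, 3.098]
force: [-2.2, 1.3, 4.4]
width: 0.0004
```

Call:
jog_arm([
  {"dx": 0.002, "dy": 0, "dz": 0, "twist": 0},
  {"dx": 0.003, "dy": 0, "dz": 0, "twist": 0},
  {"dx": 0.003, "dy": 0, "dz": 0, "twist": 0},
])

```text
t: 15.52
eef_pos: [0.4293, 0.3076, 0.049]
ee_rot: [-2.051, 1.57, 0.984]
force: [-7.6, 1.3, 12.9]
width: 0.0009
```

Call:
jog_arm([
  {"dx": 0.001, "dy": 0, "dz": 0, "twist": 0},
  {"dx": 0.002, "dy": 0, "dz": 0, "twist": 0},
  {"dx": 0.002, "dy": 0, "dz": 0, "twist": 0},
])

```text
t: 15.77
eef_pos: [0.4293, 0.3076, 0.048]
ee_rot: [-2.333, 1.57, 0.703]
force: [-10.5, -0.8, 21.6]
width: 0.0003
```

Call:
jog_arm([
  {"dx": 0.001, "dy": 0, "dz": 0, "twist": 0},
  {"dx": 0.001, "dy": 0, "dz": 0, "twist": 0},
  {"dx": 0.001, "dy": 0, "dz": 0, "twist": 0},
])

```text
t: 16.02
eef_pos: [0.4293, 0.3076, 0.0477]
ee_rot: [-2.305, 1.57, 0.731]
force: [-13.2, -1.9, 30.4]
width: 0.0005
```

Run:
```python
from h import *
import cv2
np.set_printoptions(precision=4,suppress=True)
s=arm.get_state(); print(s["t"],s["eef_pos"],s["force"])
a=arm.grab_frame("side")[:,:,::-1]
cv2.imwrite("pics/q_side.png",cv2.resize(a[150:400,150:350],None,fx=3,fy=2.4,interpolation=cv2.INTER_CUBIC))
```

```text
16.0167 [0.4293 0.3076 0.0477] [-13.2114  -1.8994  30.4498]
```

View pics/q_side.png

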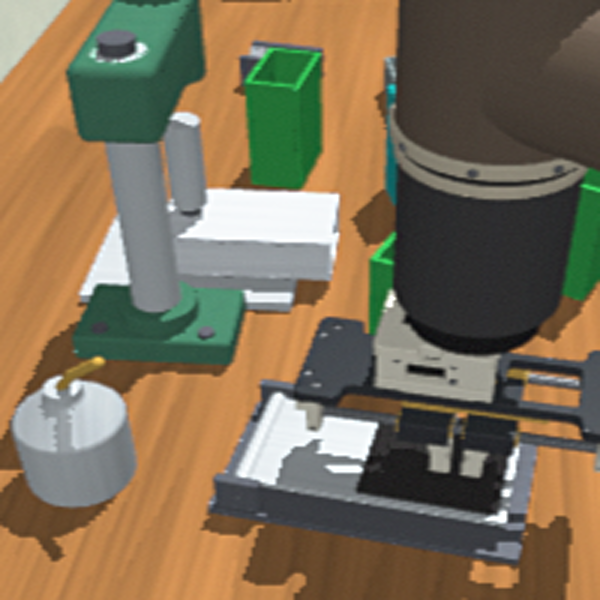

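The pedal is flat on its stop: the last 1 mm commanded gave only 0.3 mm of travel while the force rose to 30 N. The punch is resting on the tube at crop (190,208). I'll hold it for about a second.

Call:
jog_arm([
  {"dx": 0, "dy": 0, "dz": 0, "twist": 0},
  {"dx": 0, "dy": 0, "dz": 0, "twist": 0},
  {"dx": 0, "dy": 0, "dz": 0, "twist": 0},
  {"dx": 0, "dy": 0, "dz": 0, "twist": 0},
  {"dx": 0, "dy": 0, "dz": 0, "twist": 0},
  {"dx": 0, "dy": 0, "dz": 0, "twist": 0},
  {"dx": 0, "dy": 0, "dz": 0, "twist": 0},
  {"dx": 0, "dy": 0, "dz": 0, "twist": 0},
  {"dx": 0, "dy": 0, "dz": 0, "twist": 0},
  {"dx": 0, "dy": 0, "dz": 0, "twist": 0},
])

```text
t: 16.9
eef_pos: [0.4293, 0.3077, 0.0478]
ee_rot: [-2.276, 1.57, 0.761]
force: [-12.7, -1.4, 30.4]
width: 0.0002
```

Call:
jog_arm([
  {"dx": -0.003, "dy": 0, "dz": 0, "twist": 0},
  {"dx": -0.008, "dy": 0, "dz": 0, "twist": 0},
  {"dx": -0.013, "dy": 0, "dz": 0, "twist": 0},
  {"dx": -0.018, "dy": 0, "dz": 0, "twist": 0},
  {"dx": -0.023, "dy": 0, "dz": 0, "twist": 0},
  {"dx": -0.028, "dy": 0, "dz": 0, "twist": 0},
  {"dx": -0.033, "dy": 0, "dz": 0, "twist": 0},
  {"dx": -0.038, "dy": 0, "dz": 0, "twist": 0},
  {"dx": -0.044, "dy": 0, "dz": 0, "twist": 0},
  {"dx": -0.055, "dy": 0, "dz": 0, "twist": 0},
  {"dx": -0.075, "dy": 0, "dz": 0, "twist": 0},
  {"dx": -0.1, "dy": 0, "dz": 0, "twist": 0},
  {"dx": -0.13, "dy": 0, "dz": 0, "twist": 0},
  {"dx": -0.16, "dy": 0, "dz": 0, "twist": 0},
  {"dx": -0.16, "dy": 0, "dz": 0, "twist": 0},
  {"dx": -0.16, "dy": 0, "dz": 0, "twist": 0},
])

```text
t: 18.23
eef_pos: [0.4293, 0.3077, 0.2072]
ee_rot: [-1.843, 1.568, 1.192]
force: [-0.1, -0.1, -1.2]
width: 0.0006
```

Run:
```python
from h import *
import cv2
np.set_printoptions(precision=4,suppress=True)
s=arm.get_state(); print(s["t"],s["eef_pos"],s["force"])
a=arm.grab_frame("side")[:,:,::-1]
cv2.imwrite("pics/r_side.png",a)
a=arm.grab_frame("top")[:,:,::-1]
cv2.imwrite("pics/r_top.png",cv2.resize(a[120:270,140:340],None,fx=4,fy=4,interpolation=cv2.INTER_CUBIC))
```

```text
18.2333 [0.4293 0.3077 0.2072] [-0.1304 -0.1336 -1.1575]
```

View pics/r_side.png

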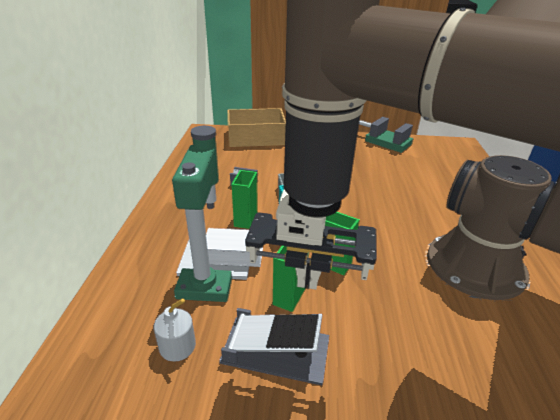

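View pics/r_top.png

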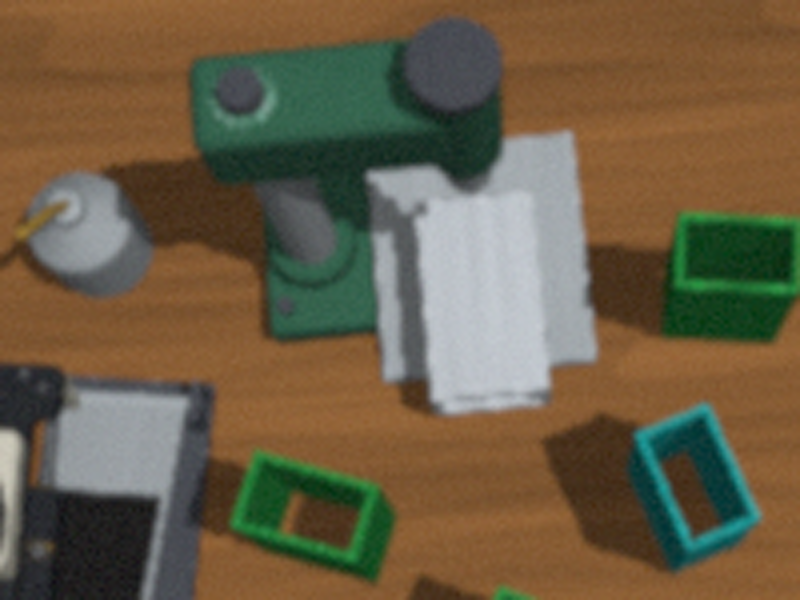

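The pedal is back up at side (275,330), the tube hasn't moved, the bystanders are untouched and the robot is clear. I'm handing in.

```bash
python3 -c "
from station import arm
print(arm.job_done())"
```

```text
the job is handed in; nothing more can be done
None
```

The tube was tipped onto the bed and marked, and I handed the job in at about 18.3 s.

- **Placing:** I carried the aluminium tube, lifted only a few millimetres, to the front edge and turned it square. Contact with the edge showed as about 5 N. I let it stand upright there, centred within about 1 mm.
- **Tipping:** I pushed its rear face near the top until it passed balance and fell over the edge onto its broad side.
- **Marking:** I pressed the pedal to its stop and held it about 1 s. The pad stayed at the expected height for fully down (about 37 mm), and the force rose to 30 N with almost no further travel. The pedal then came fully back up.

**Last checks:** The top and side pictures show the tube flat and within about 1–2° of straight, with the punch axis over it. The pedal and punch are up, the robot is clear, and the bin, oil can, V-block and look-alikes were not moved.

**What was not ideal:** The tube slid back about 18 mm as it fell, so its rear end overhangs the bed's edge by about 30 mm instead of the ideal 12. The punch mark should be about 20 mm from the tube's inner end. I left it there, because the neighbouring look-alikes left little room to push it in. I did not take a close picture of the mark itself.

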